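# Seat the hand lamp in its charging dock

### The arm

A 6-joint arm with a two-finger parallel gripper is mounted at the origin on the work surface. World frame = base frame: x ahead of the robot, y to its left, z up, the work surface at z = 0. Lengths are in mm, angles in rad, forces in N, time in s.
With the tool pointing down it reaches from about 275 to 850 mm from the base axis. Payload 5.2 kg.
Tool frame: the origin (TCP) lies between the finger pads; the fingertips stand 25 mm ahead of it and the grasp point (between the pads) lies 6 mm ahead of it; z points along the fingers, y is the line along which they close (so a half turn about z gives the same grasp; the last joint's range is limited). The gripper opens to 85 mm and grips with 20 to 120 N. Pads are 22 mm wide; open, the fingers measure 114 mm over their backs; the gripper's body (76 mm by 85 mm) begins 54 mm behind the grasp point. The pads swing forward as they close: fully open they stand 13 mm farther back than shut.
Start: joints at [0.988, 0.259, 1.535, -0, 1.348, -0.203], TCP at [203.883, 510.82, 256.31] pointing down, gripper open.
Joint ranges: [-3.14, 3.14], [-0.91, 2.08], [0.19, 2.58], [-1.22, 4.36], [0.22, 2.71], [-3.12, 3.12]. Speed limits (rad/s): [2.57, 2.57, 3.14, 3.14, 3.14, 3.14].

### API

Orientations are given as a unit quaternion [x, y, z, w].
In Python, from station import * gives the robot as it stands.
- The arm moves only by the tool arm_command, never from a script. Its argument "plan" is a list that holds one entry, the list of rows, each a list of 7 numbers: the turn, a rotation vector about the world's x, y, z in rad, then the shift along the world's x, y, z in m, then the finger opening in m, from 0 to 0.0854. A call has 1 to 10 rows; each row shifts and turns the commanded pose from where the row before left it; what a row does not reach is not made up. A row lasts 1/8 s, in which the tool goes at most 62.5 mm and 10.7 degrees, less where a joint would pass 70% of its speed; a pose out of reach is approached as far as the arm can. A call with a gripper value outside its range is refused whole. The fingers move at their own pace and stop on an object; "force" is the grip in N (left out, the last holds). Time passes only in rows, so rows that do not move let the fingers close. It gives the time, the measured TCP pose, the force, the opening and the grip force at its end, in the units of the state.
- get_state(): the state, without advancing time (a new reading comes with each control period).
- camera(name): name is "scene" or "side" or "wrist"; returns the picture (384x512x3 uint8, red, green, blue); there is no depth.
- calibration(name): a dict with "intrinsics" (3x3 intrinsics, pixels), "R" (3x3) and "t" (3): a world point X has camera coordinates R X + t. Camera axes: x right, y down, z forward; pixel columns grow to the right and rows downward; lengths in mm; the calibration is good to about 2 mm. A picture is of the moment at which its call begins: read the wrist's pose just before it. calibration takes no time and is no camera call; for the wrist camera it gives the pose at the moment of the call.
- hand_in(): hands the job in; it is judged then, once.
The state is a dict: "time_s": time; "qpos": joint angles; "joint_vel": joint speeds; "joint_efforts": joint torques, N m; "tcp_pos": TCP position; "tool_rot": TCP orientation; "force": force on the tool from outside, world axes, zero at the start; "torque": the same for the moment, N m; "width": finger opening in mm; "finger_force": force on a finger pad.
Only numpy, scipy, OpenCV 4.12 (cv2) and the standard library are available. Lean on these libraries where they do the work, as an engineer would, in place of code of your own. Each camera call takes 0.05 s, during which the arm holds its last target. There are 200 camera calls.

### The job

Fold the charging dock's dust cover up until it stands straight up, then seat the hand lamp with the tapered foot fully home in the dock's cup. Once it is home, check that it rocks free: without taking its foot out of the cup, tip it about ten degrees to one side, then let it back down upright and fully home and let go of it. Leave the cover standing straight up and do not disturb the straight-footed lamp or the other things on the bench.

Things in the scene. Friction and masses are not known exactly. Their poses are not given: they have to be found in the camera images.
- dock: Grey charging dock fixed to the bench, 150 (x) by 130 (y) by 70 mm high. Origin: centre of its underside; its z is up. Its x axis points from its front to the hinge at its back; its y axis runs parallel to the hinge.
- dock_cup (a point): Centre of the mouth of the dock's conical aluminium cup, 70 mm above the bench, 15 mm in front (dock -x) of the dock's centre; axes as the dock's. The cup is 60 mm wide at the mouth and narrows downwards with the same taper as the lamp's foot (22 degrees a side) to a floor 42 mm below. The cover overhangs it at the start.
- cover (a joint): Angle (rad) of the white dust cover: a stiff panel 120 mm wide, 125 mm long, 5 mm thick, hinged at the back of the dock. 0: flat over the cup; pi/2: standing straight up; stop at 2.3. It starts part open, 0.3 to 0.75. The hinge is stiff (about 0.3 N m, some 2 N at the handle); the cover stays where it is left.
- cover_hinge (a point): Middle of the hinge line, 70 mm behind (dock +x) the dock's centre and 75 mm above the bench. The hinge line is the dock's y axis direction; the cover swings up and back, towards dock +x.
- cover_bar (a point): Middle of the round steel handle bar, 10 mm thick, 90 mm long, parallel to the hinge and 170 mm from it. It is the outer side of a D-shaped handle in the plane of the cover; the clear gap between bar and cover edge is 40 mm, so a finger fits through. The bar can be pinched from above and turns between the fingers as the cover swings.
- lamp_mid (a point): Middle (half-way up, on the axis) of the hand lamp with the TAPERED foot, 130 mm tall, 0.2 to 0.36 kg, upright on the bench; z up its axis. From the bottom: aluminium cone, 30 mm wide, growing to 64 mm at 42 mm height; black collar 64 mm wide, 42 to 52 mm; round black body 42 mm wide, 52 to 98 mm (grip here); white domed light 38 mm wide, 98 to 130 mm. Fully home it is 96 mm above the bench.
- lamp_foot (a point): Centre of the flat underside of the tapered foot, 65 mm below lamp_mid along the axis. Fully home it is 39 mm below the cup's mouth (31 mm above the bench) and the collar 3 mm above the dock. In the check keep it at least 12 mm below the mouth (lifted at most 25 mm); lifting about 14 mm gives room to tip ten degrees.
- straight_lamp_mid (a point): Middle (half-way up) of the other hand lamp, the same size, materials and top, but its aluminium foot is a straight cylinder 64 mm wide with no taper. It does not belong in the dock; leave it alone. The two lamps may stand in either place.
- phone: Black phone lying flat, 76 by 155 by 9 mm, origin at the centre of its underside. Leave alone.
- handset: White keypad handset lying flat, 110 by 48 by 15 mm, origin at the centre of its underside. Leave alone.
- back_shell: Phone back shell lying flat, 74 by 150 by 9 mm, origin at the centre of its underside. Leave alone.
- screwdriver: Screwdriver lying flat, 180 mm long. Leave alone.
- charger_box: Upright charger carton, 85 by 60 by 120 mm high, origin at the centre of its underside. Leave alone.
- screw_jar: Jar, 60 mm wide and 70 mm high, origin at the centre of its underside. Leave alone.

How it is judged:
By the outcome, as a careful person would: the job done as asked, in the order asked, and still so for the second after the job is handed in, with the robot touching nothing.
It also fails if it takes over 67 s, if anything falls off the work surface, if the arm or the gripper's body presses on something with over 40 N, if the wrist force passes 120 N, or if a joint passes its speed limit or range.

## Working session

There is one attempt and no reset: what is moved stays moved. The work goes in short steps, Python scripts to look and compute and a tool call to move; the robot and the scene stay as the last step left them, time stands still between calls to the robot, and variables do not carry over. Pictures are saved under pics/ and viewed, at most 10 in all, crops included, and the job is handed in when it is done.

Besides the shell and the picture viewer there is one more tool, called after "Request:" as name(argument=value, ...), one argument or row to a line, values as JSON. arm_command: Moves the arm, as the interface text tells. Its arguments: {"type":"object","properties":{"plan":{"type":"array"},"force":{"type":"number"}},"required":["plan"]}

```bash
ls; mkdir -p pics; python3 - <<'E'
from station import *
import cv2,numpy as np
a=camera("scene");b=camera("side")
cv2.imwrite("pics/scene.png",cv2.resize(a[:,:,::-1],(800,600),interpolation=cv2.INTER_CUBIC))
cv2.imwrite("pics/side.png",cv2.resize(b[:,:,::-1],(800,600),interpolation=cv2.INTER_CUBIC))
for n in("scene","side"):
    c=calibration(n);print(n,np.round(c["intrinsics"],1).tolist(),np.round(c["R"],3).tolist(),np.round(c["t"],1),np.round(-np.array(c["R"]).T@c["t"]))
s=get_state();print(s)
E
```

```text
pics
scene [[351.0, 0.0, 258.1], [0.0, 351.0, 191.7], [0.0, 0.0, 1.0]] [[0.802, 0.596, -0.022], [0.363, -0.517, -0.775], [-0.474, 0.614, -0.632]] [-429.7 -152.4 1473.7] [1098. -727.  803.]
side [[446.0, 0.0, 253.5], [0.0, 446.0, 193.2], [0.0, 0.0, 1.0]] [[0.958, -0.288, -0.011], [-0.195, -0.619, -0.761], [0.212, 0.731, -0.648]] [-511.9  160.3 1459.2] [  212. -1115.  1062.]
{'time_s': 0.1, 'qpos': array([ 9.88221385e-01,  2.59255399e-01,  1.53598244e+00, -3.59471942e-06,
        1.34798977e+00, -2.02817065e-01]), 'joint_vel': array([-0.00040407, -0.00195247, -0.00257855, -0.00010928, -0.00084854,
       -0.00103438]), 'joint_efforts': array([ 4.21994337e-03, -4.46966350e+01, -2.91250741e+01, -3.52908983e-04,
        6.12856908e-03, -6.27636541e-05]), 'tcp_pos': array([203.62662342, 510.44942557, 255.56217973]), 'tool_rot': array([ 1.88739556e-01,  9.82026839e-01, -7.55922396e-04, -3.11213578e-04]), 'force': array([-0.53212823, -0.07072212, -0.7221148 ]), 'torque': array([-0.00927304,  0.00778554,  0.028145  ]), 'finger_force': 0.0, 'width': 85.56664059391252}
```

View pics/scene.png

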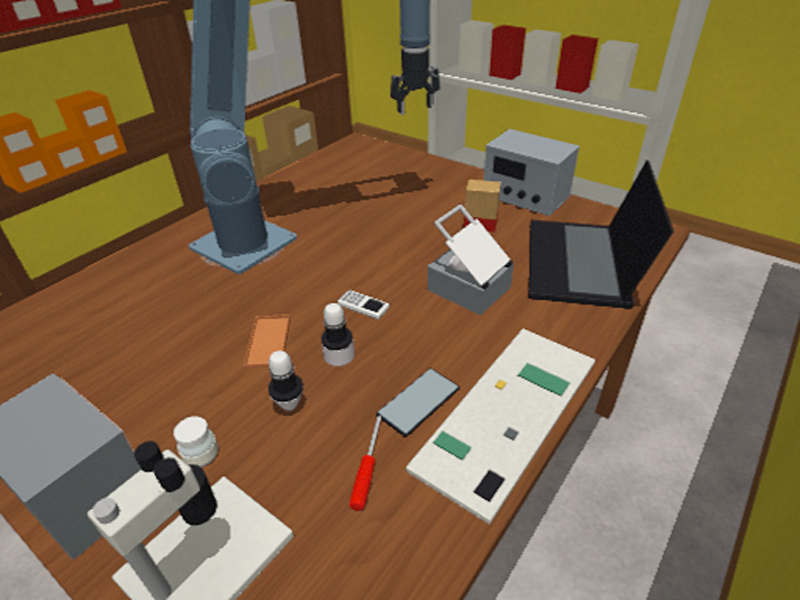

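View pics/side.png

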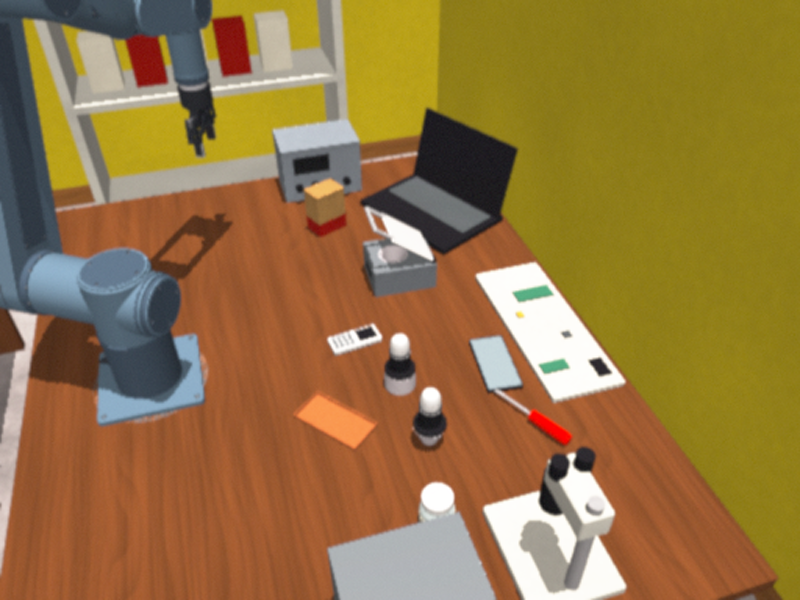

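The tapered lamp is the nearer one (scene (285,380), side (430,415)). The dock is at scene (470,275) and side (400,265), with its cover part open. I'll look closer at the dock and lamp.

```bash
python3 - <<'E'
import cv2,numpy as np
from station import *
a=camera("scene")[:,:,::-1];b=camera("side")[:,:,::-1]
f=lambda im,x,y,w,h,k:cv2.resize(im[y:y+h,x:x+w],None,fx=k,fy=k,interpolation=cv2.INTER_CUBIC)
A=f(a,260,125,80,80,5);B=f(b,220,125,80,80,5)
C=f(a,155,190,80,40*2//1,2.5) 
o=np.hstack([A,B]);cv2.imwrite("pics/c.png",o)
E
```

```text
(no output)
```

View pics/c.png

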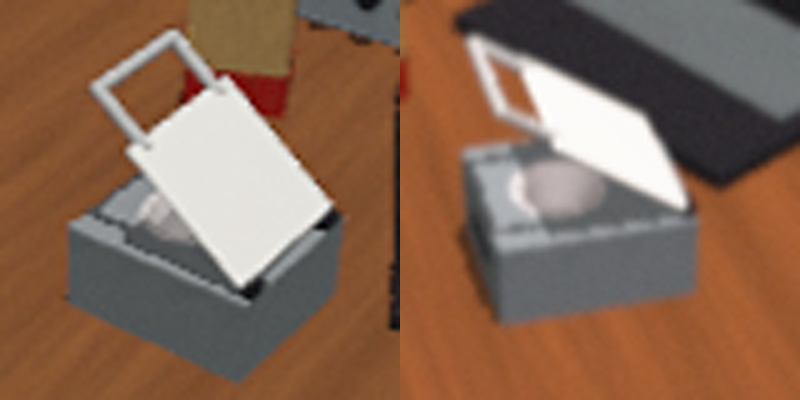

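```bash
cat > h.py <<'E'
from station import *
import numpy as np
def proj(n,X,c=None):
    c=c or calibration(n);p=(np.array(X)@np.array(c["R"]).T+c["t"])@np.array(c["intrinsics"]).T
    return p[...,:2]/p[...,2:]
def dock(p,q):  # p=x,y,yaw,angle; q=local dock point or ('c',r,y,h)
    x,y,w,a=p
    if q[0]=='c':
        _,r,yy,h=q;q=(70-r*np.cos(a)+h*np.sin(a),yy,75+r*np.sin(a)+h*np.cos(a))
    return np.array([x+q[0]*np.cos(w)-q[1]*np.sin(w),y+q[0]*np.sin(w)+q[1]*np.cos(w),q[2]])
E
python3 - <<'E'
from h import *
from scipy.optimize import least_squares
S=[((75,-65,0),240,380),((-75,-65,0),68,300),((-75,-65,70),72,222),((75,65,0),335,290),((75,-65,70),250,302),
 (('c',125,-60,0),130,152),(('c',125,60,0),225,80),(('c',175,-45,0),95,87),(('c',175,45,0),178,33)]
D=[((-75,-65,0),100,322),((75,-65,0),295,292),((-75,-65,70),97,247),((75,-65,70),298,222),((-75,65,70),65,152),
 (('c',125,-60,0),150,130),(('c',125,60,0),122,58),(('c',175,45,0),72,40),(('c',175,-45,0),100,112)]
obs=[("scene",q,260+u/5,125+v/5) for q,u,v in S]+[("side",q,220+u/5,125+v/5) for q,u,v in D]
f=lambda p:np.concatenate([proj(n,dock(p,q))-[u,v] for n,q,u,v in obs])
best=min((least_squares(f,[500,250,w,.6],loss="soft_l1") for w in(-.8,0,.8)),key=lambda r:r.cost)
p=best.x;print(p,best.cost);print(np.round(f(p).reshape(-1,2),1).tolist())
for nm,q in dict(cup=(-15,0,70),hinge=(70,0,75),bar=('c',170,0,0)).items():print(nm,dock(p,q))
L=[("scene",130,280,352),("scene",98,281,373),("scene",47,286,388),("side",130,430,389),("side",98,431,411),("side",47,430,424)]
g=lambda x:np.concatenate([proj(n,[x[0],x[1],z])-np.array([u,v])*.64 for n,z,u,v in L])
r=least_squares(g,[500,0]);print(r.x,np.round(r.fun.reshape(-1,2),1).tolist())
L=[("scene",130,333,304),("scene",98,335,326),("scene",47,338,342),("side",130,400,334),("side",98,400,357),("side",47,400,374)]
r=least_squares(g,[500,0]);print(r.x)
c=calibration("wrist");s=get_state();print(np.array(c["R"]).round(2).tolist(),-np.array(c["R"]).T@c["t"],s["tcp_pos"])
E
```

```text
Traceback (most recent call last):
  File "h.py", line 4, in proj
    c=c or calibration(n);p=(np.array(X)@np.array(c["R"]).T+c["t"])@np.array(c["intrinsics"]).T
           ~~~~~~~~~~~^^^
ValueError: time passes only in moves, steps and waits
```

```bash
cat > h.py <<'E'
from station import *
import numpy as np
CAL={n:calibration(n) for n in("scene","side","wrist")}
def proj(n,X):
    c=CAL[n];p=(np.array(X)@np.array(c["R"]).T+c["t"])@np.array(c["intrinsics"]).T
    return p[...,:2]/p[...,2:]
def dock(p,q):  # p=x,y,yaw,angle; q=local dock point or ('c',r,y,h)
    x,y,w,a=p
    if q[0]=='c':
        _,r,yy,h=q;q=(70-r*np.cos(a)+h*np.sin(a),yy,75+r*np.sin(a)+h*np.cos(a))
    return np.array([x+q[0]*np.cos(w)-q[1]*np.sin(w),y+q[0]*np.sin(w)+q[1]*np.cos(w),q[2]])
E
cat > fit.py <<'E'
from h import *
from scipy.optimize import least_squares
S=[((75,-65,0),240,380),((-75,-65,0),68,300),((-75,-65,70),72,222),((75,65,0),335,290),((75,-65,70),250,302),
 (('c',125,-60,0),130,152),(('c',125,60,0),225,80),(('c',175,-45,0),95,87),(('c',175,45,0),178,33)]
D=[((-75,-65,0),100,322),((75,-65,0),295,292),((-75,-65,70),97,247),((75,-65,70),298,222),((-75,65,70),65,152),
 (('c',125,-60,0),150,130),(('c',125,60,0),122,58),(('c',175,45,0),72,40),(('c',175,-45,0),100,112)]
obs=[("scene",q,260+u/5,125+v/5) for q,u,v in S]+[("side",q,220+u/5,125+v/5) for q,u,v in D]
f=lambda p:np.concatenate([proj(n,dock(p,q))-[u,v] for n,q,u,v in obs])
best=min((least_squares(f,[500,250,w,.6],loss="soft_l1",x_scale=[100,100,.3,.3]) for w in(-.8,0,.8)),key=lambda r:r.cost)
p=best.x;print(p,best.cost);print(np.round(f(p).reshape(-1,2),1).tolist())
for nm,q in dict(cup=(-15,0,70),hinge=(70,0,75),bar=('c',170,0,0)).items():print(nm,dock(p,q))
L=[("scene",130,280,352),("scene",98,281,373),("scene",47,286,388),("side",130,430,389),("side",98,431,411),("side",47,430,424)]
g=lambda x:np.concatenate([proj(n,[x[0],x[1],z])-np.array([u,v])*.64 for n,z,u,v in L])
r=least_squares(g,[500,0]);print(r.x,np.round(r.fun.reshape(-1,2),1).tolist())
L=[("scene",130,333,304),("scene",98,335,326),("scene",47,338,342),("side",130,400,334),("side",98,400,357),("side",47,400,374)]
r=least_squares(g,[500,0]);print(r.x)
c=CAL["wrist"];s=get_state();print(np.array(c["R"]).round(2).tolist(),-np.array(c["R"]).T@c["t"],s["tcp_pos"],s["time_s"])
E
python3 fit.py
```

```text
[ 5.99528201e+02  1.78949894e+02 -6.23807820e-02  6.24463539e-01] 8.965595566516006
[[-0.2, 0.5], [0.4, -0.0], [-0.3, 0.2], [0.6, 0.6], [-0.8, 0.3], [-0.7, -0.7], [0.4, -0.7], [-0.4, -0.8], [-1.5, -0.4], [0.7, -0.1], [0.6, -0.3], [0.7, 0.0], [0.5, -1.1], [0.1, -1.3], [1.2, 3.2], [-0.4, -0.6], [-0.6, -0.0], [-1.2, -0.8]]
cup [584.55737625 179.88499905  70.        ]
hinge [669.39204699 174.58607081  75.        ]
bar [531.7432322  183.1838668  174.39256355]
[ 505.94094886 -322.48523208] [[-1.7, 2.2], [-0.4, -3.1], [-0.7, -0.3], [1.1, 2.3], [0.3, -4.2], [0.5, -0.8]]
[ 495.51899069 -173.43905559]
[[0.37, 0.93, -0.0], [0.88, -0.35, 0.32], [0.3, -0.12, -0.95]] [127.35686939 543.1552188  373.35182041] [203.72434541 510.57167635 255.79769739] 0.2
```

Request:
arm_command(
  plan=[
    [[0, 0, -0.125, 0.033, -0.033, 0, 0.032], [0, 0, -0.125, 0.033, -0.033, 0, 0.032], [0, 0, -0.125, 0.033, -0.033, 0, 0.032], [0, 0, -0.125, 0.033, -0.033, 0, 0.032], [0, 0, -0.125, 0.033, -0.033, 0, 0.032], [0, 0, -0.125, 0.033, -0.033, 0, 0.032], [0, 0, -0.125, 0.033, -0.033, 0, 0.032], [0, 0, -0.125, 0.033, -0.033, 0, 0.032], [0, 0, -0.125, 0.033, -0.033, 0, 0.032], [0, 0, -0.125, 0.031, -0.03, 0, 0.032]],
  ],
  force=30,
)

```text
time_s: 1.45
tcp_pos: [532.8, 182.5, 256.1]
tool_rot: [0.729, 0.684, -0.0, -0.0]
force: [0.2, 1.5, 0.6]
width: 32.2
finger_force: 0.0
```

```bash
python3 - <<'E'
from h import *
import cv2
s=get_state();print(s["tcp_pos"],s["tool_rot"],s["width"],s["time_s"])
im=camera("wrist")
p=[599.5,178.9,-.062,.624]
print(np.round([proj("wrist",dock(p,q)) for q in [('c',170,-45,0),('c',170,0,0),('c',170,45,0),('c',125,-60,0),('c',125,60,0)]]).tolist())
cv2.imwrite("pics/w1.png",im[:,:,::-1])
E
```

```text
[532.8418883  182.45392659 256.12341753] [ 7.29231405e-01  6.84267155e-01 -9.79117085e-05 -9.13779758e-05] 32.22690744113367 1.45
[[254.0, 272.0], [254.0, 215.0], [253.0, 149.0], [299.0, 269.0], [306.0, 121.0]]
```

View pics/w1.png

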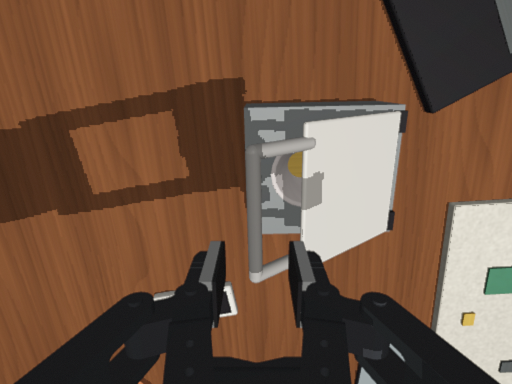

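The bar runs from (254,147) to (255,275), against a predicted (254,149)–(254,272), and it sits centred between the fingers. I'll descend and pinch.

Request:
arm_command(
  plan=[
    [[0, 0, 0, 0, 0, -0.026, 0.032], [0, 0, 0, 0, 0, -0.026, 0.032], [0, 0, 0, 0, 0, -0.025, 0.032], [0, 0, 0, 0, 0, 0, 0.032], [0, 0, 0, 0, 0, 0, 0.006], [0, 0, 0, 0, 0, 0, 0.006], [0, 0, 0, 0, 0, 0, 0.006], [0, 0, 0, 0, 0, 0, 0.006]],
  ],
  force=30,
)

```text
time_s: 2.5
tcp_pos: [531.4, 184.1, 180.5]
tool_rot: [0.727, 0.686, 0.0, -0.0]
force: [-5.7, 0.6, 4.1]
width: 9.1
finger_force: 29.7
```

```bash
python3 - <<'E'
from h import *
a=np.linspace(.624,1.59,13);p=[599.5,178.9,-.062]
P=np.array([dock(p+[t],('c',170,0,0)) for t in a]);print(np.diff(P,axis=0).round(1).tolist(),P[0],P[-1])
E
```

```text
[[8.4, -0.5, 10.8], [9.3, -0.6, 10.1], [10.0, -0.6, 9.3], [10.7, -0.7, 8.4], [11.4, -0.7, 7.5], [12.0, -0.7, 6.6], [12.4, -0.8, 5.6], [12.9, -0.8, 4.6], [13.2, -0.8, 3.6], [13.4, -0.8, 2.5], [13.6, -0.8, 1.4], [13.7, -0.8, 0.3]] [531.66745539 183.11101486 174.32862296] [672.62365467 174.36051533 244.96865457]
```

Request:
arm_command(
  plan=[
    [[0, 0, 0, 0.0084, -0.0005, 0.0108, 0.006], [0, 0, 0, 0.0093, -0.0006, 0.0101, 0.006], [0, 0, 0, 0.01, -0.0006, 0.0093, 0.006], [0, 0, 0, 0.0107, -0.0007, 0.0084, 0.006], [0, 0, 0, 0.0114, -0.0007, 0.0075, 0.006], [0, 0, 0, 0.012, -0.0007, 0.0066, 0.006]],
  ],
)

```text
time_s: 3.25
tcp_pos: [594.3, 181.2, 233.8]
tool_rot: [0.727, 0.686, 0.001, -0.0]
force: [-3.7, 4.2, 0.2]
width: 8.8
finger_force: 29.1
```

Request:
arm_command(
  plan=[
    [[0, 0, 0, 0.0124, -0.0008, 0.0056, 0.006], [0, 0, 0, 0.0129, -0.0008, 0.0046, 0.006], [0, 0, 0, 0.0132, -0.0008, 0.0036, 0.006], [0, 0, 0, 0.0134, -0.0008, 0.0025, 0.006], [0, 0, 0, 0.0136, -0.0008, 0.0014, 0.006], [0, 0, 0, 0.0093, -0.0005, 0.0002, 0.006], [0, 0, 0, 0, 0, 0, 0.006]],
  ],
)

```text
time_s: 4.12
tcp_pos: [670.9, 177.5, 251.9]
tool_rot: [0.727, 0.686, 0.003, 0.001]
force: [1.1, 6.7, 1.3]
width: 8.9
finger_force: 29.8
```

```bash
python3 - <<'E'
from h import *
import cv2
a=camera("scene")[:,:,::-1];b=camera("side")[:,:,::-1]
f=lambda im,x,y,w,h,k:cv2.resize(im[y:y+h,x:x+w],None,fx=k,fy=k,interpolation=cv2.INTER_CUBIC)
cv2.imwrite("pics/c2.png",np.hstack([f(a,270,100,80,110,5),f(b,220,90,80,110,5)]))
p=[599.5,178.9,-.062,1.571]
for n,o in(("scene",(270,100)),("side",(220,90))):
  print([((proj(n,dock(p,q))-o)*5).round().tolist() for q in [('c',0,-60,0),('c',0,60,0),('c',125,-60,0),('c',125,60,0),('c',175,-45,0),('c',175,45,0)]])
E
```

```text
[[195.0, 416.0], [289.0, 336.0], [208.0, 259.0], [308.0, 182.0], [228.0, 180.0], [305.0, 124.0]]
[[292.0, 383.0], [250.0, 292.0], [297.0, 240.0], [253.0, 152.0], [293.0, 167.0], [259.0, 102.0]]
```

View pics/c2.png

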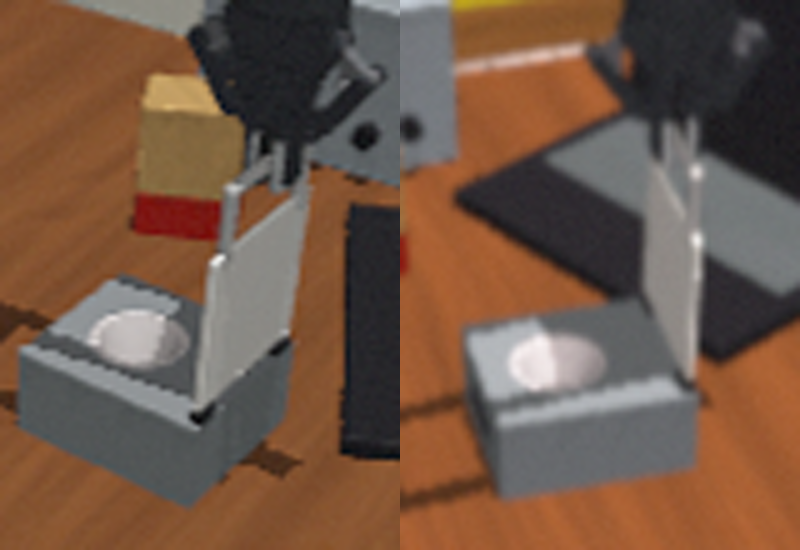

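Cover stands upright: side-view edge (293,380)→(297,240) against a predicted (292,383)→(297,240), within about 1°. The cup mouth is clear at scene (138,338). I'll release, rise and go to the tapered lamp.

Request:
arm_command(
  plan=[
    [[0, 0, 0, 0, 0, 0, 0.03], [0, 0, 0, 0, 0, 0, 0.03], [0, 0, 0, 0, 0, 0, 0.03], [0, 0, 0, 0, 0, 0.03, 0.03], [0, 0, 0, 0, 0, 0.05, 0.03], [0, 0, 0, -0.015, -0.05, 0, 0.03], [0, 0, 0, -0.015, -0.05, 0, 0.084], [0, 0, 0, -0.018, -0.05, 0, 0.084], [0, 0, 0, -0.018, -0.05, 0, 0.084], [0, 0, 0, -0.018, -0.05, 0, 0.084]],
  ],
)

```text
time_s: 5.48
tcp_pos: [583.7, -76.3, 330.2]
tool_rot: [0.728, 0.686, 0.0, 0.0]
force: [0.1, -0.9, 0.7]
width: 84.6
finger_force: 0.0
```

Request:
arm_command(
  plan=[
    [[0, 0, 0, -0.018, -0.05, 0, 0.084], [0, 0, 0, -0.018, -0.05, 0, 0.084], [0, 0, 0, -0.018, -0.05, 0, 0.084], [0, 0, 0, -0.016, -0.05, -0.02, 0.084], [0, 0, 0, -0.01, -0.049, -0.02, 0.084], [0, 0, 0, 0, 0, -0.03, 0.084], [0, 0, 0, 0, 0, 0, 0.084]],
  ],
)

```text
time_s: 6.35
tcp_pos: [502.9, -323.4, 257.5]
tool_rot: [0.728, 0.685, -0.0, -0.003]
force: [0.4, 0.5, 0.1]
width: 84.3
finger_force: 0.0
```

```bash
python3 - <<'E'
from h import *
import cv2
s=get_state();print(s["tcp_pos"],s["tool_rot"],s["width"],s["time_s"])
im=camera("wrist")
print([proj("wrist",[506,-322,z]).round().tolist() for z in(130,98,52)])
cv2.imwrite("pics/w2.png",im[:,:,::-1])
E
```

```text
[ 502.94388428 -323.38679608  257.47143959] [ 7.28260546e-01  6.85294769e-01 -1.65897522e-04 -2.76209380e-03] 84.26532924861083 6.35
[[260.0, 192.0], [260.0, 181.0], [260.0, 169.0]]
```

View pics/w2.png

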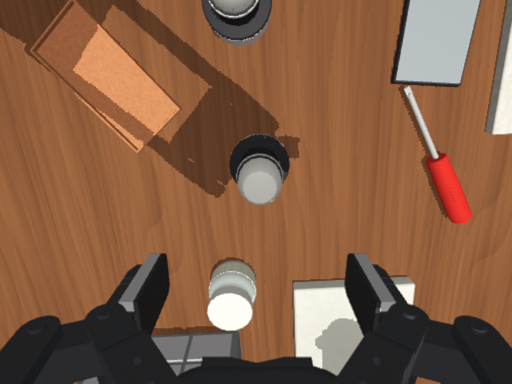

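The tapered lamp's dome is at (260,181) and its collar at (260,164), against predicted (260,185) and (260,169). So it stands about 4 mm further in +y. Descending to grip.

Request:
arm_command(
  plan=[
    [[0, 0, 0, 0.003, 0.005, -0.041, 0.084], [0, 0, 0, 0, 0, -0.04, 0.084], [0, 0, 0, 0, 0, -0.04, 0.084], [0, 0, 0, 0, 0, -0.03, 0.084], [0, 0, 0, 0, 0, -0.02, 0.084], [0, 0, 0, 0, 0, 0, 0.084], [0, 0, 0, 0, 0, 0, 0.055], [0, 0, 0, 0, 0, 0, 0.036], [0, 0, 0, 0, 0, 0, 0.036], [0, 0, 0, 0, 0, 0, 0.036]],
  ],
  force=40,
)

```text
time_s: 7.65
tcp_pos: [507.9, -319.1, 90.6]
tool_rot: [0.728, 0.686, -0.0, 0.001]
force: [-2.4, 1.0, 5.4]
width: 41.4
finger_force: 39.5
```

Request:
arm_command(
  plan=[
    [[0, 0, 0, 0, 0, 0, 0.036], [0, 0, 0, 0, 0, 0, 0.036], [0, 0, 0, 0, 0, 0.02, 0.036], [0, 0, 0, 0, 0, 0.04, 0.036], [0, 0, 0, 0, 0, 0.04, 0.036], [0, 0, 0, 0, 0, 0.04, 0.036], [0, 0, 0, 0, 0, 0.02, 0.036], [0, 0, 0, 0, 0, 0, 0.036]],
  ],
)

```text
time_s: 8.65
tcp_pos: [508.1, -319.1, 251.1]
tool_rot: [0.728, 0.686, 0.0, 0.002]
force: [-0.4, -0.7, -3.0]
width: 40.9
finger_force: 41.0
```

Request:
arm_command(
  plan=[
    [[0, 0, 0, 0.007, 0.049, 0.02, 0.036], [0, 0, 0, 0.0076, 0.05, 0, 0.036], [0, 0, 0, 0.0077, 0.05, 0, 0.036], [0, 0, 0, 0.0077, 0.05, 0, 0.036], [0, 0, 0, 0.0077, 0.05, 0, 0.036], [0, 0, 0, 0.0077, 0.05, 0, 0.036], [0, 0, 0, 0.0077, 0.05, 0, 0.036], [0, 0, 0, 0.0077, 0.05, 0, 0.036], [0, 0, 0, 0.0077, 0.05, 0, 0.036], [0, 0, 0, 0.0077, 0.05, 0, 0.036]],
  ],
)

```text
time_s: 9.9
tcp_pos: [583.0, 182.0, 267.0]
tool_rot: [0.728, 0.686, -0.001, -0.001]
force: [0.5, 0.1, -2.4]
width: 41.6
finger_force: 41.0
```

Request:
arm_command(
  plan=[
    [[0, 0, 0, 0, 0, -0.03, 0.036], [0, 0, 0, 0, 0, -0.03, 0.036], [0, 0, 0, 0, 0, -0.01, 0.036], [0, 0, 0, 0, 0, 0, 0.036], [0, 0, 0, 0, 0, 0, 0.036]],
  ],
)

```text
time_s: 10.52
tcp_pos: [584.4, 180.4, 200.0]
tool_rot: [0.728, 0.686, 0.001, 0.001]
force: [0.4, -1.0, -3.2]
width: 41.2
finger_force: 41.0
```

```bash
python3 - <<'E'
from h import *
import cv2
s=get_state();t=s["tcp_pos"];print(t,s["tool_rot"],s["width"],s["time_s"],s["force"])
a=camera("scene")[:,:,::-1];b=camera("side")[:,:,::-1]
f=lambda im,x,y,w,h,k:cv2.resize(im[y:y+h,x:x+w],None,fx=k,fy=k,interpolation=cv2.INTER_CUBIC)
cv2.imwrite("pics/c3.png",np.hstack([f(a,270,100,80,110,5),f(b,220,90,80,110,5)]))
th=np.linspace(0,6.283,25)
ring=lambda x,y,z,r:np.c_[x+r*np.cos(th),y+r*np.sin(th),0*th+z]
p=[599.5,178.9,-.062,1.571]
for n,o in(("scene",(270,100)),("side",(220,90))):
  for nm,R in(("foot",ring(t[0],t[1],t[2]-90.6,15)),("collar",ring(t[0],t[1],t[2]-90.6+47,32)),("mouth",ring(584.6,179.9,70,30))):
    q=(proj(n,R)-o)*5+[400*(n=="side"),0];print(n,nm,q.min(0).round(),q.max(0).round())
  print([((proj(n,dock(p,q))-o)*5+[400*(n=="side"),0]).round().tolist() for q in [(75,-65,70),(-75,-65,70),(-75,65,70)]])
E
```

```text
[584.4030573  180.37346364 200.02988126] [7.27799385e-01 6.85789437e-01 7.71025730e-04 5.55931377e-04] 41.17395742286976 10.525 [ 0.41287944 -1.0386987  -3.18070539]
scene foot [124. 279.] [166. 303.]
scene collar [102. 209.] [195. 259.]
scene mouth [100. 313.] [184. 361.]
[[196.0, 429.0], [20.0, 348.0], [126.0, 270.0]]
side foot [540. 303.] [580. 326.]
side collar [515. 237.] [603. 287.]
side mouth [521. 335.] [601. 382.]
[[701.0, 392.0], [500.0, 422.0], [466.0, 321.0]]
```

View pics/c3.png

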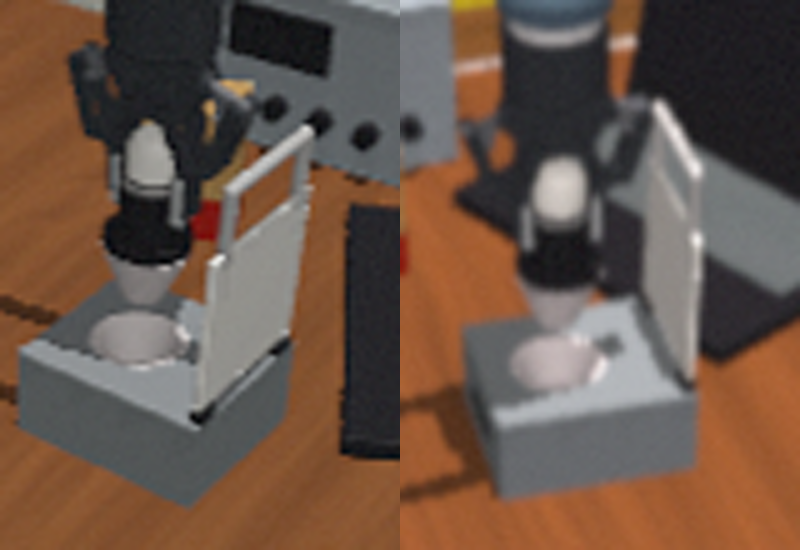

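The collar centre is at scene (147,234) and side (560,262), and the mouth at scene (137,337) and side (559,360). The foot is about 2 mm off in −x/−y, so I'll correct that and lower. The taper will self-centre it.

Request:
arm_command(
  plan=[
    [[0, 0, 0, -0.001, -0.0015, -0.015, 0.036], [0, 0, 0, 0, 0, -0.02, 0.036], [0, 0, 0, 0, 0, -0.015, 0.036], [0, 0, 0, 0, 0, -0.01, 0.036], [0, 0, 0, 0, 0, -0.004, 0.036], [0, 0, 0, 0, 0, 0, 0.036]],
  ],
)

```text
time_s: 11.38
tcp_pos: [582.8, 179.0, 134.9]
tool_rot: [0.728, 0.686, -0.0, 0.0]
force: [0.7, -0.3, -3.0]
width: 41.0
finger_force: 41.0
```

Request:
arm_command(
  plan=[
    [[0, 0, 0, 0, 0, -0.004, 0.036], [0, 0, 0, 0, 0, -0.003, 0.036], [0, 0, 0, 0, 0, 0, 0.036]],
  ],
)

```text
time_s: 11.75
tcp_pos: [582.5, 179.0, 127.7]
tool_rot: [0.728, 0.686, -0.0, -0.0]
force: [-0.1, 0.6, -1.8]
width: 41.2
finger_force: 41.0
```

Request:
arm_command(
  plan=[
    [[0, 0, 0, 0, 0, -0.002, 0.036], [0, 0, 0, 0, 0, -0.001, 0.036], [0, 0, 0, 0, 0, 0, 0.036]],
  ],
)

```text
time_s: 12.12
tcp_pos: [582.6, 179.0, 124.8]
tool_rot: [0.728, 0.686, -0.0, -0.0]
force: [-0.5, 0.5, -2.5]
width: 41.4
finger_force: 41.0
```

Request:
arm_command(
  plan=[
    [[0, 0, 0, 0, 0, -0.001, 0.036], [0, 0, 0, 0, 0, -0.001, 0.036], [0, 0, 0, 0, 0, 0, 0.036]],
  ],
)

```text
time_s: 12.5
tcp_pos: [582.7, 179.1, 122.9]
tool_rot: [0.728, 0.686, 0.0, -0.0]
force: [0.1, 0.7, -2.5]
width: 41.1
finger_force: 41.0
```

Request:
arm_command(
  plan=[
    [[0, 0, 0, 0, 0, -0.001, 0.036], [0, 0, 0, 0, 0, -0.001, 0.036], [0, 0, 0, 0, 0, 0, 0.036]],
  ],
)

```text
time_s: 12.88
tcp_pos: [582.9, 179.4, 121.4]
tool_rot: [0.728, 0.686, 0.0, 0.0]
force: [-1.1, 2.6, 2.3]
width: 41.0
finger_force: 41.4
```

Request:
arm_command(
  plan=[
    [[0, 0, 0, 0, 0, -0.001, 0.036], [0, 0, 0, 0, 0, -0.001, 0.036], [0, 0, 0, 0, 0, 0, 0.036]],
  ],
)

```text
time_s: 13.25
tcp_pos: [582.9, 179.6, 121.0]
tool_rot: [0.728, 0.686, 0.001, 0.0]
force: [-4.0, 2.6, 12.0]
width: 41.2
finger_force: 42.4
```

Request:
arm_command(
  plan=[
    [[0, 0, 0, 0, 0, -0.001, 0.036], [0, 0, 0, 0, 0, 0, 0.06], [0, 0, 0, 0, 0, 0, 0.06], [0, 0, 0, 0, 0, 0.001, 0.06], [0, 0, 0, 0, 0, 0.002, 0.06], [0, 0, 0, 0, 0, 0, 0.06], [0, 0, 0, 0, 0, 0, 0.06]],
  ],
)

```text
time_s: 14.12
tcp_pos: [582.8, 179.0, 120.9]
tool_rot: [0.728, 0.686, 0.0, 0.0]
force: [-0.1, 0.1, -0.0]
width: 60.2
finger_force: 0.0
```

```bash
python3 - <<'E'
from h import *
import cv2
s=get_state();print(s["tcp_pos"],s["force"],s["width"])
a=camera("scene")[:,:,::-1];b=camera("side")[:,:,::-1]
f=lambda im,x,y,w,h,k:cv2.resize(im[y:y+h,x:x+w],None,fx=k,fy=k,interpolation=cv2.INTER_CUBIC)
cv2.imwrite("pics/c4.png",np.hstack([f(a,270,100,80,110,5),f(b,220,90,80,110,5)]))
E
```

```text
[582.75345482 178.98970396 120.8846139 ] [-0.11659382  0.12149721 -0.00741044] 60.17383581784023
```

View pics/c4.png

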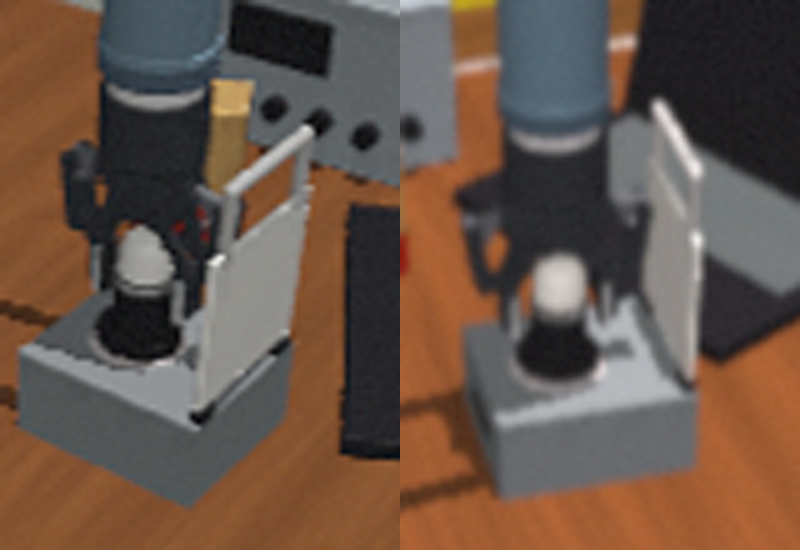

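The lamp is home: collar flush at scene (138,340) and side (558,365), with the cover upright. I'll regrip, lift 14 mm, tip it towards −x, away from the cover.

Request:
arm_command(
  plan=[
    [[0, 0, 0, 0, 0, 0, 0.036], [0, 0, 0, 0, 0, 0, 0.036], [0, 0, 0, 0, 0, 0, 0.036], [0, 0, 0, 0, 0, 0, 0.036], [0, 0, 0, 0, 0, 0.004, 0.036], [0, 0, 0, 0, 0, 0.006, 0.036], [0, 0, 0, 0, 0, 0.004, 0.036], [0, 0, 0, 0, 0, 0, 0.036]],
  ],
  force=50,
)

```text
time_s: 15.22
tcp_pos: [583.0, 179.0, 135.4]
tool_rot: [0.728, 0.686, 0.0, 0.0]
force: [-0.2, -0.8, -2.7]
width: 41.1
finger_force: 50.6
```

Request:
arm_command(
  plan=[
    [[0, -0.045, 0, -0.0035, 0, -0.0001, 0.036], [0, -0.045, 0, -0.0035, 0, -0.0002, 0.036], [0, -0.045, 0, -0.0034, 0, -0.0004, 0.036], [0, -0.045, 0, -0.0034, 0, -0.0006, 0.036], [0, 0, 0, 0, 0, 0, 0.036], [0, 0, 0, 0, 0, 0, 0.036], [0, 0, 0, 0, 0, 0, 0.036]],
  ],
)

```text
time_s: 16.1
tcp_pos: [569.1, 179.0, 133.4]
tool_rot: [0.725, 0.683, 0.065, 0.061]
force: [-0.0, 0.2, -2.9]
width: 40.9
finger_force: 51.1
```

```bash
python3 - <<'E'
from h import *
from scipy.spatial.transform import Rotation as R
import cv2
s=get_state();r=R.from_quat(s["tool_rot"]).as_matrix();print(s["tcp_pos"],s["force"],s["width"],np.degrees(np.arccos(-r[2,2])),s["tcp_pos"]+r[:,2]*90)
a=camera("scene")[:,:,::-1];b=camera("side")[:,:,::-1]
f=lambda im,x,y,w,h,k:cv2.resize(im[y:y+h,x:x+w],None,fx=k,fy=k,interpolation=cv2.INTER_CUBIC)
cv2.imwrite("pics/c5.png",np.hstack([f(a,270,100,80,110,5),f(b,220,90,80,110,5)]))
E
```

```text
[569.07311906 178.96003716 133.43854475] [-0.0450587   0.15627441 -2.92430842] 40.93728762698997 10.259751874475386 [585.10311125 178.95640103  44.87760902]
```

View pics/c5.png

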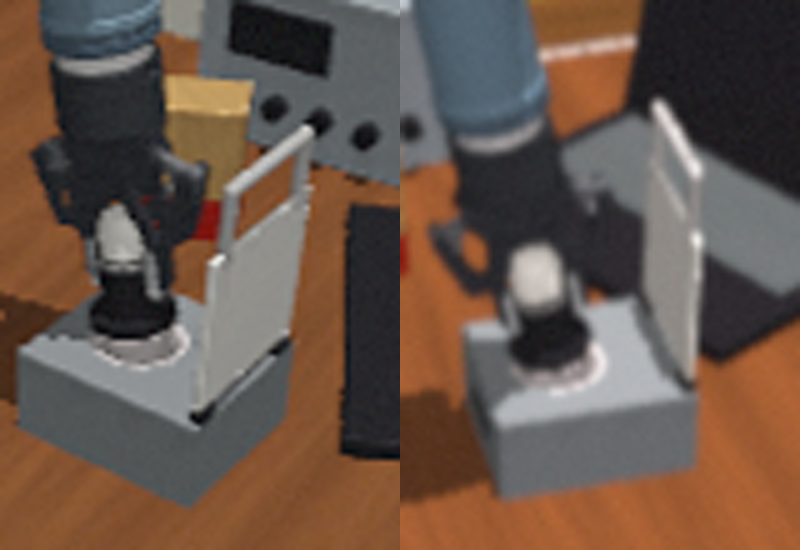

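Tipped 10.3° with the foot 25 mm below the mouth and nothing pressed: the lamp leans left, dome at side (535,275). Now back upright and down.

Request:
arm_command(
  plan=[
    [[0, 0.045, 0, 0.0034, 0, 0.0006, 0.036], [0, 0.045, 0, 0.0034, 0, 0.0004, 0.036], [0, 0.045, 0, 0.0035, 0, 0.0002, 0.036], [0, 0.045, 0, 0.0035, 0, 0.0001, 0.036], [0, 0, 0, 0, 0, 0, 0.036], [0, 0, 0, 0, 0, -0.004, 0.036], [0, 0, 0, 0, 0, -0.005, 0.036], [0, 0, 0, 0, 0, -0.003, 0.036], [0, 0, 0, 0, 0, 0, 0.036]],
  ],
)

```text
time_s: 17.32
tcp_pos: [582.4, 179.0, 122.7]
tool_rot: [0.728, 0.686, -0.0, -0.0]
force: [-0.7, -0.9, -2.7]
width: 41.1
finger_force: 51.2
```

Request:
arm_command(
  plan=[
    [[0, 0, 0, 0, 0, -0.001, 0.036], [0, 0, 0, 0, 0, -0.001, 0.036], [0, 0, 0, 0, 0, -0.001, 0.036], [0, 0, 0, 0, 0, 0, 0.036], [0, 0, 0, 0, 0, 0, 0.036]],
  ],
)

```text
time_s: 17.95
tcp_pos: [582.7, 179.1, 121.1]
tool_rot: [0.728, 0.686, 0.0, 0.0]
force: [-3.5, -0.0, 6.6]
width: 41.1
finger_force: 52.2
```

Request:
arm_command(
  plan=[
    [[0, 0, 0, 0, 0, -0.001, 0.036], [0, 0, 0, 0, 0, 0, 0.036], [0, 0, 0, 0, 0, 0, 0.065], [0, 0, 0, 0, 0, 0, 0.065], [0, 0, 0, 0, 0, 0, 0.065], [0, 0, 0, 0, 0, 0.02, 0.065], [0, 0, 0, 0, 0, 0.03, 0.065], [0, 0, 0, 0, 0, 0.04, 0.065], [0, 0, 0, 0, 0, 0.04, 0.065], [0, 0, 0, 0, 0, 0.04, 0.065]],
  ],
)

```text
time_s: 19.2
tcp_pos: [582.6, 179.0, 289.9]
tool_rot: [0.728, 0.686, -0.0, -0.0]
force: [0.4, 1.0, -0.0]
width: 65.0
finger_force: 0.0
```

Request:
arm_command(
  plan=[
    [[0, 0, 0, -0.04, 0, 0.02, 0.065], [0, 0, 0, -0.04, 0, 0, 0.065], [0, 0, 0, -0.04, 0, 0, 0.065], [0, 0, 0, -0.04, 0, 0, 0.065], [0, 0, 0, 0, 0, 0, 0.065], [0, 0, 0, 0, 0, 0, 0.065]],
  ],
)

```text
time_s: 19.95
tcp_pos: [423.3, 179.0, 309.2]
tool_rot: [0.728, 0.686, 0.001, 0.0]
force: [-1.2, 1.0, 0.1]
width: 65.2
finger_force: 0.0
```

```bash
python3 - <<'E'
from h import *
import cv2
s=get_state();print(s["tcp_pos"],s["force"],s["width"],s["time_s"])
a=camera("scene")[:,:,::-1];b=camera("side")[:,:,::-1]
f=lambda im,x,y,w,h,k:cv2.resize(im[y:y+h,x:x+w],None,fx=k,fy=k,interpolation=cv2.INTER_CUBIC)
cv2.imwrite("pics/c6.png",np.hstack([f(a,270,100,80,110,5),f(b,220,90,80,110,5)]))
E
```

```text
[423.33608248 179.04381664 309.22048972] [-1.16726449  0.98746832  0.09235873] 65.24767973701185 19.95
```

View pics/c6.png

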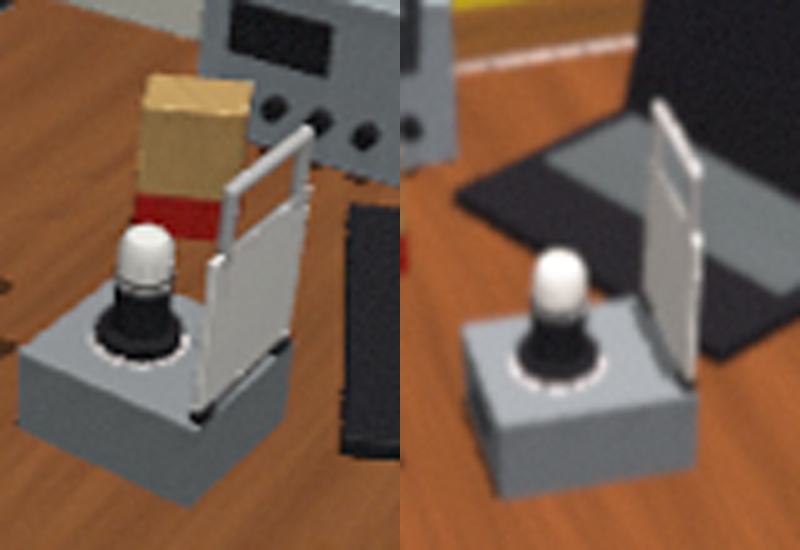

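The lamp is upright and home, with its collar at scene (140,335) and side (558,365). The cover is vertical within about 1° and the gripper is clear.

```bash
python3 -c "
from station import *
print(hand_in())"
```

```text
the job is handed in; nothing more can be done
None
```

The job is handed in: the cover stands straight up (within about 1°), and the tapered lamp was seated, tipped about 10° with its foot in the cup, then set back home upright and released; nothing else was touched, about 20 s on the clock.

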